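# Load the puck tray with the capped bottles

## Task

Load the puck tray: stand each of the four bottles that have a blue cap in a puck bored for its size, the two big ones in the white wide pucks and the two small ones in the green narrow pucks, one to a puck, upright and fully down on the puck's floor. Keep them upright and set them down rather than dropping them. The two bottles without caps are still to be filled: leave them standing where they are on the table.

Things in the scene. Friction and masses are not known exactly. Their poses are not given: they have to be found in the camera images.
- big_amber_mid (a point): Big amber bottle with a ribbed blue screw cap: body 60 mm across, 140 mm high in all. Cap 38 mm across, from 116 to 140 mm above the base; the cap is what to grip, from above. The neck under it is 29 mm across (108 to 116 mm up), the shoulder runs from 90 to 108 mm up. About 0.42 kg. Starts upright on the work surface; the point is on its axis, half-way up; z along the axis, upwards.
- big_white_mid (a point): Big white plastic bottle with a ribbed blue screw cap: body 60 mm across, 152 mm high in all. Cap 40 mm across, from 128 to 152 mm above the base; the cap is what to grip, from above. The neck under it is 33 mm across (119 to 128 mm up), the shoulder runs from 106 to 119 mm up. About 0.32 kg. Starts upright on the work surface; the point is on its axis, half-way up; z along the axis, upwards.
- small_a_mid (a point): Small amber bottle with a ribbed blue screw cap: body 44 mm across, 100 mm high in all. Cap 30 mm across, from 80 to 100 mm above the base; the cap is what to grip, from above. The neck under it is 21 mm across (71 to 80 mm up), the shoulder runs from 58 to 71 mm up. About 0.17 kg. Starts upright on the work surface; the point is on its axis, half-way up; z along the axis, upwards.
- small_b_mid (a point): Small amber bottle with a ribbed blue screw cap: body 44 mm across, 100 mm high in all. Cap 30 mm across, from 80 to 100 mm above the base; the cap is what to grip, from above. The neck under it is 21 mm across (71 to 80 mm up), the shoulder runs from 58 to 71 mm up. About 0.17 kg. Starts upright on the work surface; the point is on its axis, half-way up; z along the axis, upwards.
- puck_wide_a: White conveyor puck (round bottle carrier), 108 mm across, 34 mm high, held fast in a cell of the low grey tray (walls 18 mm high; four cells two by two, centres 116 mm apart). Round flaring pocket, open at the top: 70 mm across at its floor, 86 at the mouth; floor 5 mm above the underside. For one big bottle. Origin: centre of the underside, 4 mm above the work surface; z up.
- puck_wide_b: White conveyor puck (round bottle carrier), 108 mm across, 34 mm high, held fast in a cell of the low grey tray (walls 18 mm high; four cells two by two, centres 116 mm apart). Round flaring pocket, open at the top: 70 mm across at its floor, 86 at the mouth; floor 5 mm above the underside. For one big bottle. Origin: centre of the underside, 4 mm above the work surface; z up.
- puck_narrow_a: Green conveyor puck (round bottle carrier), 108 mm across, 34 mm high, held fast in a cell of the low grey tray (walls 18 mm high; four cells two by two, centres 116 mm apart). Round flaring pocket, open at the top: 54 mm across at its floor, 68 at the mouth; floor 5 mm above the underside. For one small bottle. Origin: centre of the underside, 4 mm above the work surface; z up.
- puck_narrow_b: Green conveyor puck (round bottle carrier), 108 mm across, 34 mm high, held fast in a cell of the low grey tray (walls 18 mm high; four cells two by two, centres 116 mm apart). Round flaring pocket, open at the top: 54 mm across at its floor, 68 at the mouth; floor 5 mm above the underside. For one small bottle. Origin: centre of the underside, 4 mm above the work surface; z up.
- open_big_mid (a point): Look-alike that stays: big amber bottle, 60 mm across, without a cap: bare threaded brown neck 29 mm across with a dark mouth; 137 mm high. Empty, light. Starts upright on the work surface; the point is on its axis, half-way up; z along the axis, upwards.
- open_small_mid (a point): Look-alike that stays: small amber bottle, 44 mm across, without a cap: bare threaded brown neck 21 mm across with a dark mouth; 97 mm high. Empty, light. Starts upright on the work surface; the point is on its axis, half-way up; z along the axis, upwards.
Not all that is in view belongs to the job. Leave any red look-alike of the part that bears small_a_mid alone. What is shaped like the part that bears small_b_mid but turquoise is not meant.

How it is judged (in metres and radians):
At the end, for the whole second after the job is handed in: Big capped bottles in the two white pucks, small capped ones in the two green pucks, one in each: axis within 14 mm of the puck's, base within 4 mm of the pocket's floor, upright within 0.09 rad, at rest. Open bottles upright within 30 mm of their start ((((horizontal distance between big_amber_mid and puck_wide_a below 0.014 m and z of big_amber_mid in the frame of puck_wide_a below 0.079 m) and (horizontal distance between big_white_mid and puck_wide_b below 0.014 m and z of big_white_mid in the frame of puck_wide_b below 0.085 m)) or ((horizontal distance between big_amber_mid and puck_wide_b below 0.014 m and z of big_amber_mid in the frame of puck_wide_b below 0.079 m) and (horizontal distance between big_white_mid and puck_wide_a below 0.014 m and z of big_white_mid in the frame of puck_wide_a below 0.085 m))) and (((horizontal distance between small_a_mid and puck_narrow_a below 0.014 m and z of small_a_mid in the frame of puck_narrow_a below 0.059 m) and (horizontal distance between small_b_mid and puck_narrow_b below 0.014 m and z of small_b_mid in the frame of puck_narrow_b below 0.059 m)) or ((horizontal distance between small_a_mid and puck_narrow_b below 0.014 m and z of small_a_mid in the frame of puck_narrow_b below 0.059 m) and (horizontal distance between small_b_mid and puck_narrow_a below 0.014 m and z of small_b_mid in the frame of puck_narrow_a below 0.059 m))) and angle between each of big_amber_mid, big_white_mid, small_a_mid, small_b_mid's own z axis and vertical below 0.09 rad and linear speed of each of big_amber, big_white, small_a, small_b below 0.02 m/s and distance of each of open_big_mid, open_small_mid from where it was at the start of the episode below 0.03 m and angle between each of open_big_mid, open_small_mid's own z axis and vertical below 0.1 rad); the robot touches nothing.
It fails at once if a capped bottle is dropped: out of the fingers with its base more than 50 mm above the table ((height (world z) of big_amber_mid above 0.12 m and contact force between the fingers and big_amber below 0.02 N) or (height (world z) of big_white_mid above 0.126 m and contact force between the fingers and big_white below 0.02 N) or (height (world z) of small_a_mid above 0.1 m and contact force between the fingers and small_a below 0.02 N) or (height (world z) of small_b_mid above 0.1 m and contact force between the fingers and small_b below 0.02 N)).
It fails at once if a capped bottle is tipped over (leans more than 0.6 rad) (angle between any of big_amber_mid, big_white_mid, small_a_mid, small_b_mid's own z axis and vertical above 0.6 rad).
It fails at once if an open bottle is shifted by more than 30 mm or knocked over (distance of any of open_big_mid, open_small_mid from where it was at the start of the episode above 0.03 m or angle between any of open_big_mid, open_small_mid's own z axis and vertical above 0.5 rad).
It also fails if it takes over 106 s, if anything falls off the work surface, if the arm or the gripper's body presses on something with over 40 N, if the wrist force passes 120 N, or if a joint passes its speed limit or range.

## Robot

A 6-joint arm with a two-finger parallel gripper is mounted at the origin on the work surface. World frame = base frame: x ahead of the robot, y to its left, z up, the work surface at z = 0. Lengths are in mm, angles in rad, forces in N, time in s.
With the tool pointing down it reaches from about 300 to 875 mm from the base axis. Payload 6.4 kg.
Tool frame: the origin (TCP) lies between the finger pads; the fingertips stand 17 mm ahead of it and the grasp point (between the pads) lies 2 mm behind it; z points along the fingers, y is the direction in which the jaws open and shut (so a half turn about z gives the same grasp; the last joint's range is limited). The gripper opens to 85 mm and grips with 20 to 120 N. Pads are 22 mm wide; open, the fingers measure 114 mm over their backs; the gripper's body (76 mm by 85 mm) begins 54 mm behind the grasp point. The pads swing forward as they close: fully open they stand 13 mm farther back than shut.
Start: joints at [0.926, 0.181, 1.607, -0, 1.354, -0.206], TCP at [244.282, 520.546, 248.288] pointing down, gripper open.
Joint ranges: [-2.99, 2.99], [-0.89, 2.07], [0.3, 2.58], [-1.14, 4.28], [0, 2.63], [-3.12, 3.12]. Speed limits (rad/s): [2.57, 2.57, 3.01, 3.14, 3.14, 3.14].

## Interface

Orientations are given as a rotation vector (axis times angle).
In Python, from workcell import readout, read_camera, camera_params, arm gives the robot as it stands. The module is installed in compiled form; this text tells all that it offers.
- The arm moves only by the shell command python3 -m crank 'ROWS' [OPENING] [FORCE]. ROWS is JSON, a list of rows, each a list of 2 entries, a list of its own where there are three numbers: the shift along the tool's x, y, z in m, then the turn, a rotation vector about the tool's x, y, z in degrees. In form: [[[x, y, z], [ax, ay, az]], ...]. A call has 1 to 12 rows; each row shifts and turns the commanded pose from where the row before left it, along the tool's axes as they then stand; what a row does not reach is not made up. A row lasts 1/8 s, in which the tool goes at most 62.5 mm and 10.7 degrees, less where a joint would pass 70% of its speed; a pose out of reach is approached as far as the arm can. A call is refused whole if a number of a shift passes 0.0625 or a number of a turn 10.7, either way. A call with a gripper value outside its range is refused whole. OPENING is the closure, from -1 (fully open) to 1 (shut), set as the call begins (- or left out, the last holds). The fingers move at their own pace and stop on an object; FORCE is the grip in N (left out, the last holds). Time passes only in rows, so rows that do not move let the fingers close. It gives the time, the measured TCP pose, the force and the opening at its end, in the units of the state.
- readout.read_state(): the state, without advancing time (a new reading comes with each control period).
- read_camera(name): name is "side" or "top"; returns (picture, depth): 420x560x3 uint8, red, green, blue; 420x560 float32, mm along the optical axis (not along the pixel's ray), 0 where there is no reading.
- camera_params(name): a dict with "fx", "fy", "cx", "cy" (pixels), "pose" (4x4, takes a point from camera to world coordinates). Camera axes: x right, y down, z forward; pixel columns grow to the right and rows downward; lengths in mm; the calibration is good to about 2 mm. A picture is of the moment at which its call begins. camera_params takes no time and is no camera call.
- arm.close_job(): hands the job in, once; it reports no verdict.
The state is a dict: "t": time; "q": joint angles; "joint_velocities": joint speeds; "tau": joint torques, N m; "tcp_pos": TCP position; "eef_rot": TCP orientation; "ft_force": force on the tool from outside, world axes, zero at the start; "ft_torque": the same for the moment, N m; "finger_gap": opening from 0.0 (shut) to 1.0 (fully open).
Only numpy, scipy, OpenCV 4.12 (cv2) and the standard library are available. Lean on these libraries where they do the work, as an engineer would, in place of code of your own. Each camera call takes 0.05 s, during which the arm holds its last target.

## Working session

There is one attempt and no reset: what is moved stays moved. The work goes in short steps, Python scripts to look and compute and a shell command to move; the robot and the scene stay as the last step left them, time stands still between calls to the robot, and variables do not carry over. Pictures are saved under pics/ and viewed, and the job is handed in when it is done.

```bash
mkdir -p pics; python3 - <<'E'
from workcell import readout, read_camera, camera_params
import cv2, numpy as np
s=readout.read_state(); print(s)
for n in ("top","side"):
    im,d=read_camera(n); cv2.imwrite(f"pics/{n}0.png",im[:,:,::-1]); np.savez(f"{n}0.npz",im=im,d=d)
    p=camera_params(n); print(n,p)
E
```

```text
{'t': 0.0, 'q': array([ 9.25712643e-01,  1.81513513e-01,  1.60801667e+00, -2.89161355e-05,
        1.35378441e+00, -2.06287448e-01]), 'joint_velocities': array([ 0.00107151,  0.00037053,  0.00015197, -0.00013522,  0.00045651,
        0.0010028 ]), 'tau': array([-4.68152975e-04, -4.44886386e+01, -3.51330364e+01, -3.92979773e-04,
        9.20268969e-03, -1.34580586e-05]), 'tcp_pos': array([243.95304109, 520.10654034, 247.3954136 ]), 'eef_rot': array([-6.83584208e-01, -3.06561660e+00,  2.48119768e-03]), 'ft_force': array([0.86643592, 0.45755024, 0.88906188]), 'ft_torque': array([ 0.00936504, -0.04827334, -0.01271213]), 'finger_gap': 1.000825721114946}
top {'fx': 416.1899103811504, 'fy': 416.1899103811504, 'cx': 280.133693889107, 'cy': 212.4100661770684, 'pose': array([[ 2.01654527e-02, -9.94925798e-01,  9.85698283e-02,
         4.03707408e+02],
       [-9.99550697e-01, -1.78755353e-02,  2.40597060e-02,
        -6.27647305e+01],
       [-2.21756337e-02, -9.90107154e-02, -9.94839243e-01,
         1.02641964e+03],
       [ 0.00000000e+00,  0.00000000e+00,  0.00000000e+00,
         1.00000000e+00]])}
side {'fx': 409.77913549804975, 'fy': 409.77913549804975, 'cx': 279.6899947350506, 'cy': 208.01113215620683, 'pose': array([[ 9.93578586e-01, -8.59664953e-02,  7.35619125e-02,
         4.26641074e+02],
       [-1.12671829e-01, -6.92422548e-01,  7.12640214e-01,
        -8.05864469e+02],
       [-1.03272547e-02, -7.16352411e-01, -6.97662218e-01,
         8.17244830e+02],
       [ 0.00000000e+00,  0.00000000e+00,  0.00000000e+00,
         1.00000000e+00]])}
```

View pics/top0.png

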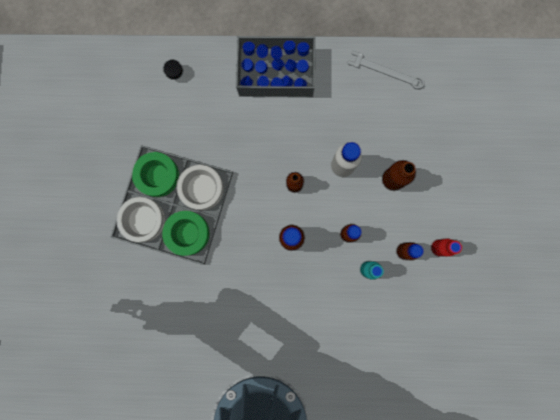

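View pics/side0.png

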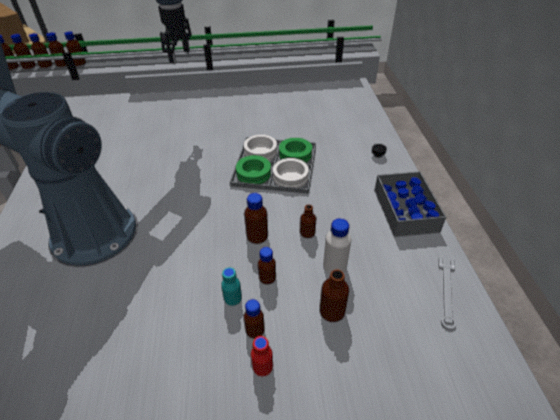

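The top view shows the blue caps: big amber (291,237), big white (351,152), and small amber (353,232) and (416,251). The decoys are turquoise (375,271) and red (455,247). The open bottles are at (400,175) and (295,181), white pucks at (200,187) and (139,219), green pucks at (155,173) and (185,233). Next I'll measure them and enlarge the bottle area.

```bash
cat > h.py <<'E'
import cv2, numpy as np
from workcell import readout, read_camera, camera_params
def pts(n,d):
    p=camera_params(n); v,u=np.mgrid[0:420,0:560]
    X=np.stack([(u-p['cx'])/p['fx']*d,(v-p['cy'])/p['fy']*d,d,np.ones_like(d)],-1)@p['pose'].T
    return X[...,:3]
def ray(n,u,v,z):
    p=camera_params(n); r=p['pose'][:3,:3]@np.array([(u-p['cx'])/p['fx'],(v-p['cy'])/p['fy'],1]); o=p['pose'][:3,3]
    return o+r*(z-o[2])/r[2]
E
python3 - <<'E'
from h import *
hs={'amb':140,'wht':152,'s':100}
tgt={'top':dict(big_amber=(291,237,140),big_white=(351,152,152),sa=(353,232,100),sb=(416,251,100),open_big=(408,168,137),open_small=(295,178,97),red=(455,247,100),teal=(375,271,100)),
'side':dict(big_amber=(255,202,140),big_white=(340,227,152),sa=(266,253,100),sb=(253,306,100),open_big=(337,276,137),open_small=(308,210,97),red=(262,343,100),teal=(229,273,100))}
for n in tgt:
    f=np.load(f'{n}0.npz'); im,d=f['im'],f['d']; X=pts(n,d)
    print(n,'table z',np.median(X[300:310,300:310,2]) )
    hsv=cv2.cvtColor(im,cv2.COLOR_RGB2HSV)
    blue=(abs(hsv[...,0].astype(int)-118)<12)&(hsv[...,1]>120)&(hsv[...,2]>60)
    for k,(u,v,h) in tgt[n].items():
        w=np.zeros((420,560),bool); w[max(0,v-16):v+17,u-16:u+17]=1
        m=w&(abs(X[...,2]-h)<5)
        if not 'open' in k: m&=blue
        if m.sum()<3: print(k,'few',m.sum()); continue
        q=X[m]; ys,xs=np.nonzero(m); (c,r)=cv2.minEnclosingCircle(q[:,:2].astype(np.float32))
        print(n,k,'n',m.sum(),'mean',q.mean(0).round(1),'circ',np.round(c,1),round(r,1),'raypix',ray(n,xs.mean(),ys.mean(),h)[:2].round(1))
    if n=='top':
        white=(hsv[...,1]<40)&(hsv[...,2]>130); green=(abs(hsv[...,0].astype(int)-65)<15)&(hsv[...,1]>120)
        for k,m0,(u,v) in (('wa',white,(200,187)),('wb',white,(139,219)),('ga',green,(155,173)),('gb',green,(185,233))):
            w=np.zeros((420,560),np.uint8); cv2.circle(w,(u,v),28,1,-1)
            m=m0&(w>0)&(abs(X[...,2]-38)<6); q=X[m]
            A=np.c_[2*q[:,:2],np.ones(len(q))]
            c,r=cv2.minEnclosingCircle(q[:,:2].astype(np.float32))
            s=np.linalg.lstsq(A,(q[:,:2]**2).sum(1),rcond=None)[0]
            print(k,m.sum(),'z',np.median(q[:,2]).round(1),'mean',q.mean(0).round(1),'lsq',s[:2].round(1),'circ',np.round(c,1),round(r,1))
im=np.load('top0.npz')['im']; cv2.imwrite('pics/crop0.png',cv2.resize(im[130:290,270:470],None,fx=3.5,fy=3.5,interpolation=cv2.INTER_CUBIC)[:,:,::-1])
E
```

```text
top table z -0.7304642335442395
top big_amber n 246 mean [441.3 -67.2 139.6] circ [441.5 -67.5] 19.4 raypix [441.2 -67.2]
top big_white n 254 mean [ 624.8 -190.4  151.5] circ [ 625.  -191.1] 19.8 raypix [ 624.7 -190.3]
top sa n 137 mean [ 455.7 -206.1   98.9] circ [ 455.9 -206.3] 14.6 raypix [ 455.7 -205.9]
top sb n 143 mean [ 416.4 -341.9   99.1] circ [ 416.5 -342. ] 15.0 raypix [ 416.4 -341.6]
top open_big n 150 mean [ 592.8 -316.3  136.6] circ [ 593.2 -316.4] 15.1 raypix [ 592.7 -316.2]
top open_small n 78 mean [576.  -72.5  96.9] circ [576.1 -72.7] 11.2 raypix [575.9 -72.5]
top red n 63 mean [ 426.3 -426.9   99.5] circ [ 426.5 -426.6] 9.7 raypix [ 426.3 -426.7]
top teal n 54 mean [ 370.8 -254.7   99.5] circ [ 370.5 -254.8] 9.1 raypix [ 370.8 -254.6]
wa 563 z 37.4 mean [560.7 156.9  37.4] lsq [560.9 158.1] circ [560.9 157.9] 54.0
wb 570 z 37.4 mean [479.6 300.2  37.4] lsq [479.7 300.5] circ [479.6 300.7] 54.2
ga 970 z 37.5 mean [590.9 268.5  37.4] lsq [591.  268.3] circ [592.5 269.1] 54.9
gb 1001 z 37.2 mean [448.8 187.8  37.2] lsq [449.  187.6] circ [449.1 188.1] 54.1
side table z -2.5944079568095617
side big_amber n 127 mean [439.9 -70.5 137.5] circ [439.9 -68.6] 20.0 raypix [439.8 -73.2]
side big_white n 178 mean [ 624.5 -194.5  149.9] circ [ 626.1 -193.9] 20.7 raypix [ 623.9 -196.5]
side sa n 98 mean [ 454.6 -209.4   97.6] circ [ 454.  -208.8] 14.4 raypix [ 454.5 -211.5]
side sb n 142 mean [ 415.3 -345.6   97.9] circ [ 414.9 -344.5] 15.2 raypix [ 415.3 -347.1]
side open_big n 138 mean [ 591.5 -319.   135. ] circ [ 591.5 -319. ] 15.5 raypix [ 591.1 -320.5]
side open_small n 42 mean [574.8 -74.6  94.9] circ [574.2 -74. ] 11.2 raypix [574.3 -76.8]
side red n 83 mean [ 425.1 -427.5   98.3] circ [ 425.2 -427.5] 10.3 raypix [ 425.1 -428.4]
side teal n 53 mean [ 368.9 -255.    98. ] circ [ 369.  -255.4] 10.3 raypix [ 369.1 -256.6]
```

View pics/crop0.png

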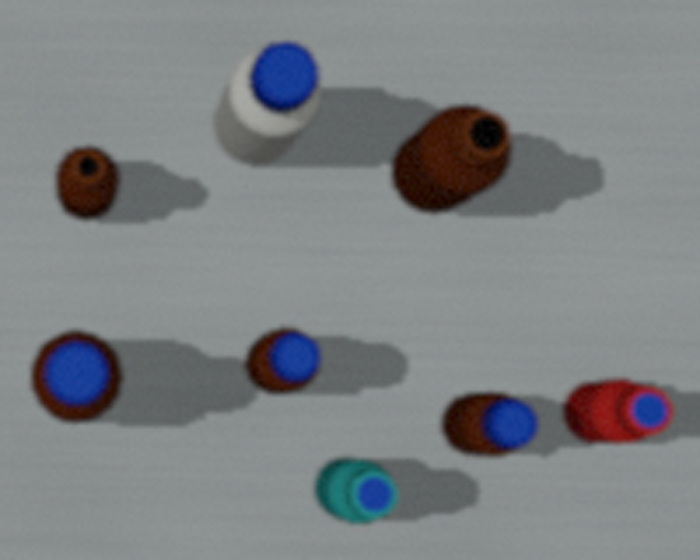

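The enlarged crop settles which is which. The solid-blue-capped amber bottles are big (291,237) and small (353,232) and (416,251), and the big white one is at (351,152). The red and turquoise bottles and the two dark-mouthed open ones stay. Heights, radii and both views agree within about 3 mm, and puck spacing comes out at 114–117 mm (116 given).

Plan: turn the jaws along world x, which makes tool (x,y,z) = world (y,x,−z).
1. Big amber to the white puck at (480,300).
2. Small a to the green puck at (591,268).
3. Big white to the white puck at (561,158).
4. Small b to the green puck at (449,188).

```bash
python3 -m crank '[[[0,0,0],[0,0,9.3]],[[0,0,0],[0,0,9.3]],[[0,0,0],[0,0,9.3]],[[0,0,0],[0,0,9.3]],[[0,0,0],[0,0,9.3]],[[0,0,0],[0,0,9.3]],[[0,0,0],[0,0,9]],[[0,0,0],[0,0,0]]]' -1 60; cat > st.py <<'E'
from h import *
import sys
from scipy.spatial.transform import Rotation as R
s=readout.read_state(); r=R.from_rotvec(s['eef_rot']).as_matrix()
print('t',round(s['t'],2),'p',s['tcp_pos'].round(1),'gap',round(s['finger_gap'],3),'F',s['ft_force'].round(1),'q6',s['q'][5].round(2)); print(r.round(3).tolist())
if len(sys.argv)>3:
    d=np.array(list(map(float,sys.argv[1:4])))-s['tcp_pos']; print('tool shift m',(r.T@d/1000).round(4))
E
python3 st.py 441 -68 248
```

```text
t: 1.1
tcp_pos: [244.1, 520.3, 247.8]
eef_rot: [2.219, 2.224, -0.001]
ft_force: [-0.6, 0.5, 0.6]
finger_gap: 0.999
t 1.1 p [244.1 520.3 247.8] gap 0.999 F [-0.6  0.5  0.6] q6 0.92
[[-0.002, 1.0, -0.001], [1.0, 0.002, -0.001], [-0.001, -0.001, -1.0]]
tool shift m [-5.888e-01  1.955e-01  2.000e-04]
```

```bash
python3 -m crank '[[[-0.03,0.018,0],[0,0,0]],[[-0.05,0.018,0],[0,0,0]],[[-0.055,0.018,0],[0,0,0]],[[-0.055,0.018,0],[0,0,0]],[[-0.055,0.018,0],[0,0,0]],[[-0.055,0.018,0],[0,0,0]],[[-0.055,0.018,0],[0,0,0]],[[-0.055,0.018,0],[0,0,0]],[[-0.055,0.018,0],[0,0,0]],[[-0.055,0.018,0],[0,0,0]],[[-0.04,0.01,0],[0,0,0]],[[-0.028,0.006,0],[0,0,0]]]'; python3 -m crank '[[[0,0,0],[0,0,0]],[[0,0,0],[0,0,0]]]'; python3 st.py 441 -68 125
```

```text
t: 2.6
tcp_pos: [441.0, -69.3, 248.2]
eef_rot: [-2.218, -2.225, 0.0]
ft_force: [0.0, 0.1, -0.3]
finger_gap: 1.0
t: 2.85
tcp_pos: [440.6, -66.7, 248.1]
eef_rot: [-2.218, -2.224, -0.0]
ft_force: [-0.5, -0.4, 0.2]
finger_gap: 1.003
t 2.85 p [440.6 -66.7 248.1] gap 1.003 F [-0.5 -0.4  0.2] q6 -0.42
[[-0.003, 1.0, -0.001], [1.0, 0.003, 0.001], [0.001, -0.001, -1.0]]
tool shift m [-0.0014  0.0005  0.1231]
```

```bash
python3 -m crank '[[[-0.001,0,0.03],[0,0,0]],[[0,0,0.035],[0,0,0]],[[0,0,0.03],[0,0,0]],[[0,0,0.018],[0,0,0]],[[0,0,0.01],[0,0,0]],[[0,0,0],[0,0,0]]]'; python3 -m crank '[[[0,0,0],[0,0,0]],[[0,0,0],[0,0,0]],[[0,0,0],[0,0,0]],[[0,0,0],[0,0,0]],[[0,0,0],[0,0,0]],[[0,0,0],[0,0,0]]]' 1 70;python3 st.py
```

```text
t: 3.6
tcp_pos: [440.6, -67.4, 125.0]
eef_rot: [-2.218, -2.224, 0.0]
ft_force: [-0.1, 0.2, 0.2]
finger_gap: 1.0
t: 4.35
tcp_pos: [441.2, -68.6, 126.2]
eef_rot: [2.22, 2.222, -0.0]
ft_force: [-1.5, -0.1, 6.3]
finger_gap: 0.422
t 4.35 p [441.2 -68.6 126.2] gap 0.422 F [-1.5 -0.1  6.3] q6 -0.42
[[-0.001, 1.0, 0.001], [1.0, 0.001, -0.001], [-0.001, 0.001, -1.0]]
```

```bash
python3 -m crank '[[[0,0,0],[0,0,0]],[[0,0,-0.01],[0,0,0]],[[0,0,-0.02],[0,0,0]],[[0,0,-0.03],[0,0,0]],[[0,0,-0.03],[0,0,0]],[[0,0,0],[0,0,0]]]'; python3 st.py 480 300.5 215; python3 - <<'E'
from h import *
im,d=read_camera('side'); cv2.imwrite('pics/s1.png',im[:,:,::-1])
E
```

```text
t: 5.1
tcp_pos: [442.3, -68.8, 217.5]
eef_rot: [2.217, 2.219, 0.003]
ft_force: [-0.4, -0.3, -4.2]
finger_gap: 0.425
t 5.1 p [442.3 -68.8 217.5] gap 0.425 F [-0.4 -0.3 -4.2] q6 -0.42
[[-0.001, 1.0, 0.005], [1.0, 0.001, -0.002], [-0.002, 0.005, -1.0]]
tool shift m [0.3693 0.0381 0.0019]
```

View pics/s1.png

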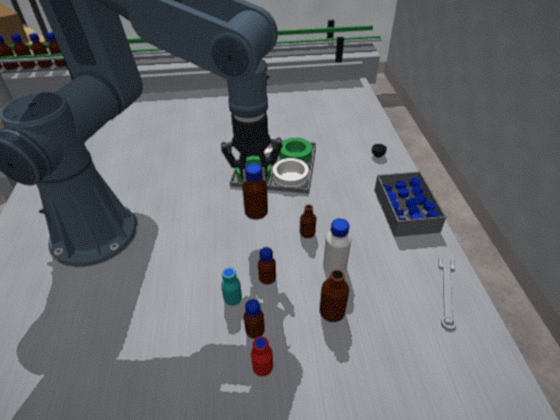

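The side view shows big amber held upright at (255,190), clear of the table. Moving it to the white puck.

```bash
python3 -m crank '[[[0.01,0.001,0],[0,0,0]],[[0.025,0.003,0],[0,0,0]],[[0.04,0.004,0],[0,0,0]],[[0.045,0.004,0],[0,0,0]],[[0.045,0.004,0],[0,0,0]],[[0.045,0.005,0],[0,0,0]],[[0.045,0.005,0],[0,0,0]],[[0.045,0.004,0],[0,0,0]],[[0.035,0.004,0],[0,0,0]],[[0.024,0.003,0],[0,0,0]],[[0.01,0.001,0],[0,0,0]],[[0,0,0],[0,0,0]]]'; python3 -m crank '[[[0,0,0],[0,0,0]],[[0,0,0],[0,0,0]]]';python3 st.py 480 300.5 136
```

```text
t: 6.65
tcp_pos: [477.6, 300.9, 214.0]
eef_rot: [-2.219, -2.223, 0.004]
ft_force: [0.1, -0.3, -4.3]
finger_gap: 0.422
t: 6.9
tcp_pos: [478.6, 299.9, 215.3]
eef_rot: [2.222, 2.221, -0.0]
ft_force: [0.7, 1.2, -3.5]
finger_gap: 0.424
t 6.9 p [478.6 299.9 215.3] gap 0.424 F [ 0.7  1.2 -3.5] q6 0.35
[[0.0, 1.0, -0.0], [1.0, -0.0, -0.0], [-0.0, -0.0, -1.0]]
tool shift m [0.0006 0.0014 0.0793]
```

```bash
python3 -m crank '[[[0.0005,0.0015,0.015],[0,0,0]],[[0,0,0.025],[0,0,0]],[[0,0,0.02],[0,0,0]],[[0,0,0.01],[0,0,0]],[[0,0,0.004],[0,0,0]],[[0,0,0],[0,0,0]],[[0,0,0],[0,0,0]]]'; python3 -m crank '[[[0,0,0.002],[0,0,0]],[[0,0,0.002],[0,0,0]],[[0,0,0],[0,0,0]]]';python3 st.py 480 300.5 136
```

```text
t: 7.78
tcp_pos: [480.6, 301.5, 142.2]
eef_rot: [2.22, 2.222, 0.002]
ft_force: [0.2, 0.8, -4.5]
finger_gap: 0.424
t: 8.15
tcp_pos: [479.8, 301.2, 137.1]
eef_rot: [-2.22, -2.222, 0.001]
ft_force: [-0.5, 0.4, -3.7]
finger_gap: 0.421
t 8.15 p [479.8 301.2 137.1] gap 0.421 F [-0.5  0.4 -3.7] q6 0.35
[[-0.001, 1.0, -0.0], [1.0, 0.001, -0.0], [-0.0, -0.0, -1.0]]
tool shift m [-0.0007  0.0002  0.0011]
```

```bash
python3 -m crank '[[[0,0,0.001],[0,0,0]],[[0,0,0],[0,0,0]],[[0,0,0],[0,0,0]]]'; python3 -m crank '[[[0,0,0.001],[0,0,0]],[[0,0,0],[0,0,0]],[[0,0,0],[0,0,0]]]'
```

```text
t: 8.52
tcp_pos: [480.0, 301.3, 136.3]
eef_rot: [2.22, 2.223, 0.0]
ft_force: [-0.5, 0.4, -4.2]
finger_gap: 0.421
t: 8.9
tcp_pos: [480.1, 301.3, 135.4]
eef_rot: [2.22, 2.223, 0.0]
ft_force: [0.6, 0.3, -2.9]
finger_gap: 0.423
```

```bash
python3 -m crank '[[[0,0,0.001],[0,0,0]],[[0,0,0],[0,0,0]],[[0,0,0],[0,0,0]]]'; python3 -m crank '[[[0,0,0.001],[0,0,0]],[[0,0,0],[0,0,0]],[[0,0,0],[0,0,0]]]'
```

```text
t: 9.28
tcp_pos: [480.3, 301.6, 135.3]
eef_rot: [2.22, 2.223, 0.001]
ft_force: [-2.7, -0.2, 6.2]
finger_gap: 0.426
t: 9.65
tcp_pos: [480.4, 301.8, 135.3]
eef_rot: [2.22, 2.223, 0.002]
ft_force: [-4.9, -0.8, 12.0]
finger_gap: 0.427
```

It's on the floor: z has stopped at 135.3 and the force reversed. Releasing and retreating towards small a.

```bash
python3 -m crank '[[[0,0,0],[0,0,0]],[[0,0,0],[0,0,0]],[[0,0,0],[0,0,0]],[[0,0,0],[0,0,0]]]' -1; python3 -m crank '[[[0,0,-0.03],[0,0,0]],[[0,0,-0.04],[0,0,0]],[[0,0,-0.03],[0,0,0]],[[0,0,0],[0,0,0]]]'; python3 st.py 455.3 -207 235
```

```text
t: 10.15
tcp_pos: [480.0, 301.2, 133.1]
eef_rot: [-2.22, -2.223, 0.0]
ft_force: [0.4, 0.0, 0.5]
finger_gap: 1.0
t: 10.65
tcp_pos: [481.6, 301.9, 236.2]
eef_rot: [2.218, 2.221, 0.008]
ft_force: [0.5, 0.1, -0.1]
finger_gap: 1.0
t 10.65 p [481.6 301.9 236.2] gap 1.0 F [ 0.5  0.1 -0.1] q6 0.35
[[-0.001, 1.0, 0.005], [1.0, 0.001, 0.002], [0.002, 0.005, -1.0]]
tool shift m [-0.5089 -0.0269  0.    ]
```

```bash
python3 -m crank '[[[-0.025,-0.002,0],[0,0,0]],[[-0.045,-0.002,0],[0,0,0]],[[-0.055,-0.003,0],[0,0,0]],[[-0.055,-0.003,0],[0,0,0]],[[-0.055,-0.003,0],[0,0,0]],[[-0.055,-0.003,0],[0,0,0]],[[-0.055,-0.003,0],[0,0,0]],[[-0.055,-0.002,0],[0,0,0]],[[-0.05,-0.002,0],[0,0,0]],[[-0.038,-0.001,0],[0,0,0]],[[-0.02,-0.001,0],[0,0,0]],[[0,0,0],[0,0,0]]]'; python3 -m crank '[[[0,0,0],[0,0,0]],[[0,0,0],[0,0,0]]]'; python3 st.py 455.3 -207 86
```

```text
t: 12.15
tcp_pos: [455.1, -207.1, 232.3]
eef_rot: [-2.221, -2.219, -0.0]
ft_force: [-0.1, 0.9, 0.0]
finger_gap: 0.999
t: 12.4
tcp_pos: [455.7, -205.4, 233.2]
eef_rot: [-2.218, -2.224, -0.0]
ft_force: [-0.5, 0.2, -0.1]
finger_gap: 1.002
t 12.4 p [ 455.7 -205.4  233.2] gap 1.002 F [-0.5  0.2 -0.1] q6 -0.66
[[-0.003, 1.0, -0.0], [1.0, 0.003, 0.0], [0.0, -0.0, -1.0]]
tool shift m [-0.0016 -0.0004  0.1472]
```

```bash
python3 -m crank '[[[-0.001,0,0.03],[0,0,0]],[[0,0,0.04],[0,0,0]],[[0,0,0.035],[0,0,0]],[[0,0,0.025],[0,0,0]],[[0,0,0.012],[0,0,0]],[[0,0,0.005],[0,0,0]],[[0,0,0],[0,0,0]]]'; python3 -m crank '[[[0,0,0],[0,0,0]],[[0,0,0],[0,0,0]],[[0,0,0],[0,0,0]],[[0,0,0],[0,0,0]],[[0,0,0],[0,0,0]],[[0,0,0],[0,0,0]]]' 1 60;python3 -m crank '[[[0,0,0],[0,0,0]],[[0,0,-0.01],[0,0,0]],[[0,0,-0.02],[0,0,0]],[[0,0,-0.03],[0,0,0]],[[0,0,-0.03],[0,0,0]],[[0,0,0],[0,0,0]],[[0,0,0],[0,0,0]]]'; python3 st.py 591 268.4 175;  python3 - <<'E'
from h import *
im,d=read_camera('side'); cv2.imwrite('pics/s2.png',im[:,:,::-1])
E
```

```text
t: 13.28
tcp_pos: [456.0, -207.8, 86.9]
eef_rot: [2.219, 2.222, 0.0]
ft_force: [0.4, 0.6, 1.1]
finger_gap: 0.999
t: 14.02
tcp_pos: [455.7, -208.1, 86.9]
eef_rot: [2.22, 2.222, -0.0]
ft_force: [-2.5, 0.3, 5.4]
finger_gap: 0.33
t: 14.9
tcp_pos: [455.0, -207.3, 175.4]
eef_rot: [-2.219, -2.222, 0.0]
ft_force: [-0.6, 0.2, -2.1]
finger_gap: 0.329
t 14.9 p [ 455.  -207.3  175.4] gap 0.329 F [-0.6  0.2 -2.1] q6 -0.67
[[-0.001, 1.0, -0.001], [1.0, 0.001, 0.001], [0.001, -0.001, -1.0]]
tool shift m [0.4756 0.1365 0.0006]
```

View pics/s2.png

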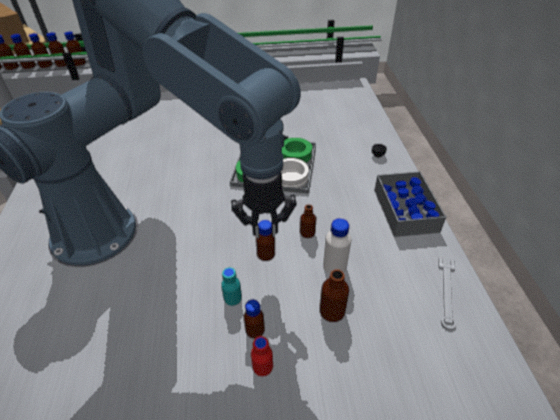

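Small a is held upright at (265,243). On to the green puck at (591,268).

```bash
python3 -m crank '[[[0.015,0.004,0],[0,0,0]],[[0.03,0.01,0],[0,0,0]],[[0.045,0.013,0],[0,0,0]],[[0.053,0.015,0],[0,0,0]],[[0.053,0.015,0],[0,0,0]],[[0.053,0.015,0],[0,0,0]],[[0.053,0.015,0],[0,0,0]],[[0.053,0.015,0],[0,0,0]],[[0.048,0.014,0],[0,0,0]],[[0.038,0.011,0],[0,0,0]],[[0.024,0.007,0],[0,0,0]],[[0.01,0.003,0],[0,0,0]]]'; python3 -m crank '[[[0,0,0],[0,0,0]],[[0,0,0],[0,0,0]],[[0,0,0],[0,0,0]]]';python3 st.py 591 268.4 96
```

```text
t: 16.45
tcp_pos: [590.9, 269.5, 174.8]
eef_rot: [-2.217, -2.224, 0.003]
ft_force: [0.6, -0.0, -0.6]
finger_gap: 0.329
t: 16.82
tcp_pos: [592.0, 266.4, 176.4]
eef_rot: [2.222, 2.221, -0.0]
ft_force: [-0.5, 0.1, -1.0]
finger_gap: 0.33
t 16.82 p [592.  266.4 176.4] gap 0.33 F [-0.5  0.1 -1. ] q6 0.24
[[0.0, 1.0, -0.0], [1.0, -0.0, -0.0], [-0.0, -0.0, -1.0]]
tool shift m [ 0.002  -0.001   0.0804]
```

```bash
python3 -m crank '[[[0.002,-0.001,0.015],[0,0,0]],[[0,0,0.025],[0,0,0]],[[0,0,0.02],[0,0,0]],[[0,0,0.01],[0,0,0]],[[0,0,0.005],[0,0,0]],[[0,0,0.002],[0,0,0]],[[0,0,0],[0,0,0]],[[0,0,0],[0,0,0]]]'; python3 -m crank '[[[0,0,0.001],[0,0,0]],[[0,0,0.001],[0,0,0]],[[0,0,0],[0,0,0]]]'; python3 -m crank '[[[0,0,0.001],[0,0,0]],[[0,0,0],[0,0,0]],[[0,0,0],[0,0,0]]]'
```

```text
t: 17.82
tcp_pos: [591.5, 269.6, 100.0]
eef_rot: [2.22, 2.222, 0.002]
ft_force: [0.4, -0.1, -1.2]
finger_gap: 0.33
t: 18.2
tcp_pos: [590.9, 269.4, 97.1]
eef_rot: [-2.22, -2.223, 0.0]
ft_force: [-0.6, -0.2, -1.4]
finger_gap: 0.332
t: 18.58
tcp_pos: [591.0, 269.4, 96.3]
eef_rot: [-2.22, -2.223, 0.0]
ft_force: [0.4, -0.6, -2.1]
finger_gap: 0.328
```

```bash
python3 -m crank '[[[0,0,0.001],[0,0,0]],[[0,0,0],[0,0,0]],[[0,0,0],[0,0,0]]]'; python3 -m crank '[[[0,0,0.001],[0,0,0]],[[0,0,0],[0,0,0]],[[0,0,0],[0,0,0]]]'
```

```text
t: 18.95
tcp_pos: [591.3, 269.5, 95.9]
eef_rot: [2.22, 2.222, 0.001]
ft_force: [-2.6, 0.2, 6.2]
finger_gap: 0.331
t: 19.32
tcp_pos: [591.4, 269.7, 95.9]
eef_rot: [2.22, 2.222, 0.002]
ft_force: [-3.9, -0.6, 10.4]
finger_gap: 0.332
```

Seated. Releasing and moving to big white at (624.7,−191.5).

```bash
python3 -m crank '[[[0,0,0],[0,0,0]],[[0,0,0],[0,0,0]],[[0,0,0],[0,0,0]],[[0,0,0],[0,0,0]]]' -1; python3 -m crank '[[[0,0,-0.03],[0,0,0]],[[0,0,-0.045],[0,0,0]],[[0,0,-0.05],[0,0,0]],[[0,0,-0.03],[0,0,0]],[[0,0,0],[0,0,0]],[[0,0,0],[0,0,0]]]'; python3 st.py 624.7 -191.5 250
```

```text
t: 19.82
tcp_pos: [591.0, 269.3, 94.0]
eef_rot: [-2.22, -2.222, 0.0]
ft_force: [-0.6, 1.0, 0.3]
finger_gap: 1.0
t: 20.58
tcp_pos: [590.4, 269.2, 247.9]
eef_rot: [-2.22, -2.222, 0.003]
ft_force: [0.6, -0.1, -1.8]
finger_gap: 1.0
t 20.57 p [590.4 269.2 247.9] gap 1.0 F [ 0.6 -0.1 -1.8] q6 0.24
[[-0.001, 1.0, -0.002], [1.0, 0.001, -0.0], [-0.0, -0.002, -1.0]]
tool shift m [-0.4608  0.0338 -0.002 ]
```

```bash
python3 -m crank '[[[-0.025,0.002,0],[0,0,0]],[[-0.04,0.003,0],[0,0,0]],[[-0.05,0.004,0],[0,0,0]],[[-0.05,0.004,0],[0,0,0]],[[-0.05,0.004,0],[0,0,0]],[[-0.05,0.004,0],[0,0,0]],[[-0.05,0.004,0],[0,0,0]],[[-0.05,0.003,0],[0,0,0]],[[-0.045,0.003,0],[0,0,0]],[[-0.033,0.002,0],[0,0,0]],[[-0.018,0.001,0],[0,0,0]],[[0,0,0],[0,0,0]]]'; python3 -m crank '[[[0,0,0],[0,0,0]],[[0,0,0],[0,0,0]]]'; python3 st.py 624.7 -191.5 138.5
```

```text
t: 22.08
tcp_pos: [624.9, -192.0, 247.7]
eef_rot: [-2.22, -2.219, 0.001]
ft_force: [-0.6, 0.5, 0.5]
finger_gap: 1.006
t: 22.32
tcp_pos: [625.6, -190.1, 249.3]
eef_rot: [-2.218, -2.224, -0.0]
ft_force: [0.8, 0.4, 0.2]
finger_gap: 1.004
t 22.32 p [ 625.6 -190.1  249.3] gap 1.004 F [0.8 0.4 0.2] q6 -0.48
[[-0.003, 1.0, -0.0], [1.0, 0.003, 0.0], [0.0, -0.0, -1.0]]
tool shift m [-0.0015 -0.0009  0.1108]
```

```bash
python3 -m crank '[[[-0.001,-0.0005,0.025],[0,0,0]],[[0,0,0.03],[0,0,0]],[[0,0,0.03],[0,0,0]],[[0,0,0.018],[0,0,0]],[[0,0,0.008],[0,0,0]],[[0,0,0],[0,0,0]],[[0,0,0],[0,0,0]]]'; python3 -m crank '[[[0,0,0],[0,0,0]],[[0,0,0],[0,0,0]],[[0,0,0],[0,0,0]],[[0,0,0],[0,0,0]],[[0,0,0],[0,0,0]],[[0,0,0],[0,0,0]]]' 1 70;python3 -m crank '[[[0,0,0],[0,0,0]],[[0,0,-0.01],[0,0,0]],[[0,0,-0.02],[0,0,0]],[[0,0,-0.03],[0,0,0]],[[0,0,-0.035],[0,0,0]],[[0,0,-0.03],[0,0,0]],[[0,0,-0.015],[0,0,0]],[[0,0,0],[0,0,0]],[[0,0,0],[0,0,0]]]'; python3 st.py 561 158 277;  python3 - <<'E'
from h import *
im,d=read_camera('side'); cv2.imwrite('pics/s3.png',im[:,:,::-1])
E
```

```text
t: 23.2
tcp_pos: [625.8, -192.9, 139.7]
eef_rot: [2.219, 2.221, 0.001]
ft_force: [-0.3, -0.7, -0.1]
finger_gap: 1.004
t: 23.95
tcp_pos: [625.3, -192.9, 139.0]
eef_rot: [2.219, 2.222, 0.0]
ft_force: [-1.4, -1.0, 5.7]
finger_gap: 0.446
t: 25.08
tcp_pos: [624.3, -192.2, 276.6]
eef_rot: [-2.219, -2.221, 0.001]
ft_force: [0.4, -0.1, -3.7]
finger_gap: 0.445
t 25.07 p [ 624.3 -192.2  276.6] gap 0.445 F [ 0.4 -0.1 -3.7] q6 -0.48
[[-0.001, 1.0, -0.002], [1.0, 0.001, 0.001], [0.001, -0.002, -1.0]]
tool shift m [ 3.503e-01 -6.300e-02  2.000e-04]
```

View pics/s3.png

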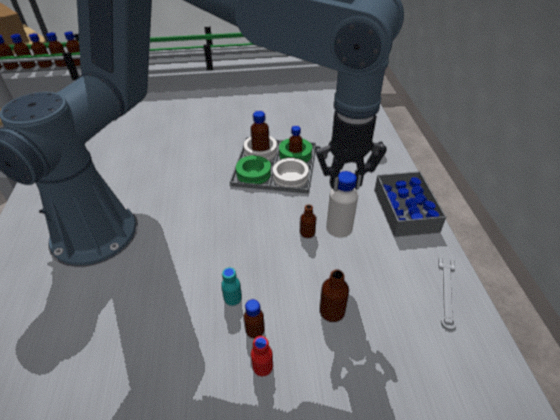

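Big white is held at (343,205), and the first two stand upright in their pucks at (260,133) and (296,143). Carrying it over the open small bottle.

```bash
python3 -m crank '[[[0.01,-0.002,0],[0,0,0]],[[0.025,-0.004,0],[0,0,0]],[[0.037,-0.007,0],[0,0,0]],[[0.043,-0.008,0],[0,0,0]],[[0.043,-0.008,0],[0,0,0]],[[0.043,-0.008,0],[0,0,0]],[[0.043,-0.008,0],[0,0,0]],[[0.04,-0.007,0],[0,0,0]],[[0.033,-0.006,0],[0,0,0]],[[0.022,-0.004,0],[0,0,0]],[[0.011,-0.001,0],[0,0,0]],[[0,0,0],[0,0,0]]]'; python3 -m crank '[[[0,0,0],[0,0,0]],[[0,0,0],[0,0,0]]]';python3 st.py 561 158 148.5
```

```text
t: 26.62
tcp_pos: [561.1, 158.4, 278.3]
eef_rot: [2.218, 2.225, -0.0]
ft_force: [-0.2, 0.2, -2.6]
finger_gap: 0.446
t: 26.88
tcp_pos: [561.8, 156.5, 278.2]
eef_rot: [2.222, 2.221, -0.0]
ft_force: [0.5, 0.2, -4.0]
finger_gap: 0.446
t 26.88 p [561.8 156.5 278.2] gap 0.446 F [ 0.5  0.2 -4. ] q6 0.07
[[0.0, 1.0, -0.0], [1.0, -0.0, -0.0], [-0.0, -0.0, -1.0]]
tool shift m [ 0.0015 -0.0008  0.1297]
```

```bash
python3 -m crank '[[[0.001,-0.001,0.015],[0,0,0]],[[0,0,0.03],[0,0,0]],[[0,0,0.035],[0,0,0]],[[0,0,0.025],[0,0,0]],[[0,0,0.012],[0,0,0]],[[0,0,0.006],[0,0,0]],[[0,0,0.003],[0,0,0]],[[0,0,0],[0,0,0]],[[0,0,0],[0,0,0]]]'; python3 -m crank '[[[0,0,0.001],[0,0,0]],[[0,0,0.001],[0,0,0]],[[0,0,0],[0,0,0]]]'; python3 -m crank '[[[0,0,0.001],[0,0,0]],[[0,0,0],[0,0,0]],[[0,0,0],[0,0,0]]]'
```

```text
t: 28.0
tcp_pos: [561.2, 158.4, 153.1]
eef_rot: [2.22, 2.222, 0.002]
ft_force: [-0.3, -0.4, -2.9]
finger_gap: 0.447
t: 28.38
tcp_pos: [560.6, 158.4, 150.2]
eef_rot: [-2.22, -2.223, 0.0]
ft_force: [0.3, 1.0, -2.8]
finger_gap: 0.447
t: 28.75
tcp_pos: [560.6, 158.4, 149.3]
eef_rot: [-2.22, -2.223, 0.0]
ft_force: [0.1, 0.1, -2.3]
finger_gap: 0.447
```

```bash
python3 -m crank '[[[0,0,0.001],[0,0,0]],[[0,0,0],[0,0,0]],[[0,0,0],[0,0,0]]]'; python3 -m crank '[[[0,0,0.001],[0,0,0]],[[0,0,0],[0,0,0]],[[0,0,0],[0,0,0]]]'; python3 -m crank '[[[0,0,0.0005],[0,0,0]],[[0,0,0],[0,0,0]]]'
```

```text
t: 29.12
tcp_pos: [560.6, 158.4, 148.3]
eef_rot: [-2.22, -2.223, 0.0]
ft_force: [-0.3, 0.1, -3.2]
finger_gap: 0.445
t: 29.5
tcp_pos: [560.9, 158.4, 148.0]
eef_rot: [2.22, 2.222, 0.001]
ft_force: [-3.2, 0.3, 4.3]
finger_gap: 0.443
t: 29.75
tcp_pos: [561.0, 158.5, 148.0]
eef_rot: [2.22, 2.222, 0.001]
ft_force: [-4.1, -0.4, 8.8]
finger_gap: 0.452
```

Seated. Releasing and moving to small b at (416,−343).

```bash
python3 -m crank '[[[0,0,0],[0,0,0]],[[0,0,0],[0,0,0]],[[0,0,0],[0,0,0]],[[0,0,0],[0,0,0]]]' -1; python3 -m crank '[[[0,0,-0.025],[0,0,0]],[[0,0,-0.04],[0,0,0]],[[0,0,-0.03],[0,0,0]],[[0,0,-0.01],[0,0,0]],[[0,0,0],[0,0,0]],[[0,0,0],[0,0,0]]]'; python3 st.py 416 -343 250
```

```text
t: 30.25
tcp_pos: [560.7, 158.3, 146.6]
eef_rot: [-2.22, -2.222, 0.0]
ft_force: [0.5, 0.6, -0.0]
finger_gap: 1.0
t: 31.0
tcp_pos: [559.8, 158.3, 249.9]
eef_rot: [-2.219, -2.221, 0.003]
ft_force: [0.5, 0.0, 0.2]
finger_gap: 1.003
t 31.0 p [559.8 158.3 249.9] gap 1.003 F [0.5 0.  0.2] q6 0.07
[[-0.001, 1.0, -0.003], [1.0, 0.001, -0.0], [-0.0, -0.003, -1.0]]
tool shift m [-5.011e-01 -1.443e-01  5.000e-04]
```

```bash
python3 -m crank '[[[-0.025,-0.008,0],[0,0,0]],[[-0.045,-0.013,0],[0,0,0]],[[-0.054,-0.015,0],[0,0,0]],[[-0.054,-0.015,0],[0,0,0]],[[-0.054,-0.015,0],[0,0,0]],[[-0.054,-0.015,0],[0,0,0]],[[-0.054,-0.015,0],[0,0,0]],[[-0.054,-0.015,0],[0,0,0]],[[-0.05,-0.015,0],[0,0,0]],[[-0.037,-0.012,0],[0,0,0]],[[-0.02,-0.006,0],[0,0,0]],[[0,0,0],[0,0,0]]]'; python3 -m crank '[[[0,0,0],[0,0,0]],[[0,0,0],[0,0,0]]]'; python3 st.py 416 -343 86.5
```

```text
t: 32.5
tcp_pos: [416.6, -343.2, 250.8]
eef_rot: [-2.221, -2.219, -0.001]
ft_force: [-0.2, 0.6, 0.5]
finger_gap: 0.998
t: 32.75
tcp_pos: [417.7, -341.5, 251.7]
eef_rot: [-2.218, -2.224, -0.0]
ft_force: [0.9, -1.0, -0.2]
finger_gap: 1.005
t 32.75 p [ 417.7 -341.5  251.7] gap 1.005 F [ 0.9 -1.  -0.2] q6 -0.91
[[-0.003, 1.0, 0.0], [1.0, 0.003, 0.0], [0.0, 0.0, -1.0]]
tool shift m [-0.0015 -0.0017  0.1652]
```

```bash
python3 -m crank '[[[-0.001,-0.0015,0.03],[0,0,0]],[[0,0,0.04],[0,0,0]],[[0,0,0.04],[0,0,0]],[[0,0,0.03],[0,0,0]],[[0,0,0.017],[0,0,0]],[[0,0,0.008],[0,0,0]],[[0,0,0],[0,0,0]],[[0,0,0],[0,0,0]]]'; python3 -m crank '[[[0,0,0],[0,0,0]],[[0,0,0],[0,0,0]],[[0,0,0],[0,0,0]],[[0,0,0],[0,0,0]],[[0,0,0],[0,0,0]],[[0,0,0],[0,0,0]]]' 1 60;python3 -m crank '[[[0,0,0],[0,0,0]],[[0,0,-0.01],[0,0,0]],[[0,0,-0.02],[0,0,0]],[[0,0,-0.03],[0,0,0]],[[0,0,-0.035],[0,0,0]],[[0,0,-0.025],[0,0,0]],[[0,0,-0.01],[0,0,0]],[[0,0,0],[0,0,0]],[[0,0,0],[0,0,0]]]'; python3 st.py 449 187.8 216;  python3 - <<'E'
from h import *
im,d=read_camera('side'); cv2.imwrite('pics/s4.png',im[:,:,::-1])
E
```

```text
t: 33.75
tcp_pos: [416.3, -344.5, 88.0]
eef_rot: [2.219, 2.221, -0.0]
ft_force: [0.1, 0.1, 0.1]
finger_gap: 0.997
t: 34.5
tcp_pos: [415.7, -344.1, 87.2]
eef_rot: [2.22, 2.222, -0.001]
ft_force: [-1.9, 1.0, 5.8]
finger_gap: 0.327
t: 35.62
tcp_pos: [415.1, -343.1, 215.3]
eef_rot: [-2.219, -2.221, -0.001]
ft_force: [-0.1, 0.0, -2.8]
finger_gap: 0.332
t 35.62 p [ 415.1 -343.1  215.3] gap 0.332 F [-0.1  0.  -2.8] q6 -0.91
[[-0.001, 1.0, -0.001], [1.0, 0.001, 0.002], [0.002, -0.001, -1.0]]
tool shift m [5.308e-01 3.440e-02 3.000e-04]
```

View pics/s4.png

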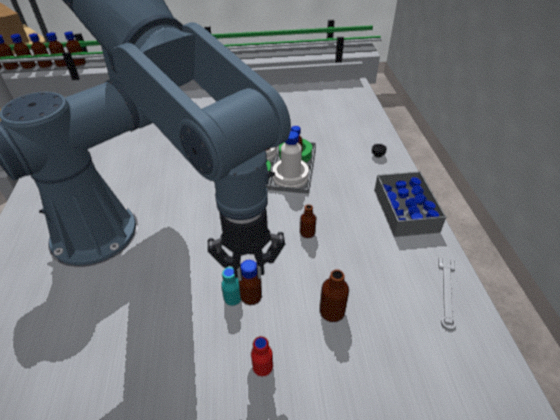

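Small b is held at (250,285), its base about 128 mm up, which clears the turquoise bottle. Big white stands in its puck at (291,158). Going to the last green puck.

```bash
python3 -m crank '[[[0.015,0.001,0],[0,0,0]],[[0.03,0.002,0],[0,0,0]],[[0.05,0.003,0],[0,0,0]],[[0.056,0.004,0],[0,0,0]],[[0.058,0.004,0],[0,0,0]],[[0.058,0.004,0],[0,0,0]],[[0.058,0.004,0],[0,0,0]],[[0.058,0.004,0],[0,0,0]],[[0.056,0.003,0],[0,0,0]],[[0.045,0.003,0],[0,0,0]],[[0.03,0.002,0],[0,0,0]],[[0.016,0,0],[0,0,0]]]'; python3 -m crank '[[[0,0,0],[0,0,0]],[[0,0,0],[0,0,0]],[[0,0,0],[0,0,0]]]';python3 st.py 449 187.8 96.5
```

```text
t: 37.17
tcp_pos: [448.0, 188.1, 216.3]
eef_rot: [-2.217, -2.225, 0.001]
ft_force: [0.2, -0.3, -2.4]
finger_gap: 0.332
t: 37.55
tcp_pos: [449.2, 185.3, 216.8]
eef_rot: [2.222, 2.221, -0.0]
ft_force: [0.4, -0.2, -2.7]
finger_gap: 0.33
t 37.55 p [449.2 185.3 216.8] gap 0.33 F [ 0.4 -0.2 -2.7] q6 0.15
[[0.001, 1.0, 0.0], [1.0, -0.001, -0.0], [-0.0, 0.0, -1.0]]
tool shift m [ 0.0026 -0.0002  0.1203]
```

```bash
python3 -m crank '[[[0.002,0,0.015],[0,0,0]],[[0,0,0.03],[0,0,0]],[[0,0,0.03],[0,0,0]],[[0,0,0.022],[0,0,0]],[[0,0,0.012],[0,0,0]],[[0,0,0.005],[0,0,0]],[[0,0,0.003],[0,0,0]],[[0,0,0],[0,0,0]],[[0,0,0],[0,0,0]]]'; python3 -m crank '[[[0,0,0.001],[0,0,0]],[[0,0,0],[0,0,0]],[[0,0,0],[0,0,0]]]'; python3 -m crank '[[[0,0,0.001],[0,0,0]],[[0,0,0],[0,0,0]],[[0,0,0],[0,0,0]]]'
```

```text
t: 38.67
tcp_pos: [449.6, 188.3, 100.4]
eef_rot: [2.22, 2.222, 0.002]
ft_force: [-0.2, 0.2, -1.7]
finger_gap: 0.337
t: 39.05
tcp_pos: [449.1, 188.3, 98.8]
eef_rot: [2.22, 2.223, 0.0]
ft_force: [0.6, -1.0, -2.0]
finger_gap: 0.328
t: 39.42
tcp_pos: [449.1, 188.3, 97.7]
eef_rot: [-2.22, -2.223, 0.0]
ft_force: [0.9, 1.1, -2.4]
finger_gap: 0.33
```

```bash
python3 -m crank '[[[0,0,0.001],[0,0,0]],[[0,0,0],[0,0,0]],[[0,0,0],[0,0,0]]]'; python3 -m crank '[[[0,0,0.001],[0,0,0]],[[0,0,0],[0,0,0]],[[0,0,0],[0,0,0]]]'; python3 -m crank '[[[0,0,0.0005],[0,0,0]],[[0,0,0],[0,0,0]]]'
```

```text
t: 39.8
tcp_pos: [449.1, 188.3, 96.8]
eef_rot: [2.22, 2.223, -0.0]
ft_force: [0.2, 0.6, -1.7]
finger_gap: 0.334
t: 40.17
tcp_pos: [449.3, 188.3, 96.2]
eef_rot: [2.22, 2.222, 0.001]
ft_force: [-2.2, 0.4, 4.7]
finger_gap: 0.329
t: 40.42
tcp_pos: [449.5, 188.4, 96.2]
eef_rot: [2.22, 2.222, 0.001]
ft_force: [-3.4, -0.2, 9.6]
finger_gap: 0.335
```

Seated. Releasing, backing off upwards and then to the side, so that I can check.

```bash
python3 -m crank '[[[0,0,0],[0,0,0]],[[0,0,0],[0,0,0]],[[0,0,0],[0,0,0]],[[0,0,0],[0,0,0]]]' -1; python3 -m crank '[[[0,0,-0.03],[0,0,0]],[[0,0,-0.045],[0,0,0]],[[0,0,-0.05],[0,0,0]],[[0,0,-0.04],[0,0,0]],[[0,0,-0.02],[0,0,0]],[[0,0,0],[0,0,0]]]'; python3 -m crank '[[[-0.03,-0.01,0],[0,0,0]],[[-0.05,-0.01,0],[0,0,0]],[[-0.05,-0.01,0],[0,0,0]],[[-0.05,-0.01,0],[0,0,0]],[[-0.05,-0.01,0],[0,0,0]],[[-0.03,-0.01,0],[0,0,0]],[[0,0,0],[0,0,0]],[[0,0,0],[0,0,0]]]'
python3 - <<'E'
from h import *
tgt={'top':[('ba',480,300.5,149),('bw',561,158,161),('s1',591,268.4,109),('s2',449,187.8,109),('ob',593,-316.3,137),('os',576,-72.6,97)]}
for n in ('top','side'):
    im,d=read_camera(n); cv2.imwrite(f'pics/end_{n}.png',im[:,:,::-1]); X=pts(n,d)
    hsv=cv2.cvtColor(im,cv2.COLOR_RGB2HSV); blue=(abs(hsv[...,0].astype(int)-118)<12)&(hsv[...,1]>120)&(hsv[...,2]>60)
    for k,x,y,h in tgt['top']:
        m=(np.hypot(X[...,0]-x,X[...,1]-y)<28)&(abs(X[...,2]-h)<5)
        if k[0]!='o': m&=blue
        q=X[m]
        if len(q)<5: print(n,k,'few'); continue
        c,r=cv2.minEnclosingCircle(q[:,:2].astype(np.float32)); print(n,k,len(q),'off',np.round(np.array(c)-[x,y],1),'r',round(r,1),'z',np.median(q[:,2]).round(1),'want',h)
E
python3 st.py
```

```text
t: 40.92
tcp_pos: [449.1, 188.2, 95.1]
eef_rot: [-2.22, -2.223, 0.0]
ft_force: [0.2, -0.2, -0.2]
finger_gap: 1.004
t: 41.68
tcp_pos: [450.1, 188.4, 281.9]
eef_rot: [2.219, 2.221, 0.005]
ft_force: [0.3, -0.1, -0.5]
finger_gap: 0.998
t: 42.68
tcp_pos: [389.1, -71.3, 279.3]
eef_rot: [-2.22, -2.221, 0.0]
ft_force: [1.3, 0.5, 0.0]
finger_gap: 1.0
top ba 247 off [0.7 0.9] r 19.6 z 148.5 want 149
top bw 271 off [0.9 0.9] r 20.5 z 160.7 want 161
top s1 129 off [0.4 0.9] r 14.8 z 108.4 want 109
top s2 145 off [ 1.5 -0.1] r 15.3 z 108.3 want 109
top ob 150 off [-0.1 -0.3] r 15.0 z 136.4 want 137
top os 77 off [0.5 0. ] r 11.2 z 96.8 want 97
side ba 40 off [ 2.4 -1.4] r 20.0 z 145.9 want 149
side bw 88 off [ 1.8 -0.3] r 21.3 z 157.8 want 161
side s1 39 off [-1.9 -2. ] r 15.2 z 106.2 want 109
side s2 16 off [ 8.1 -3.6] r 11.0 z 106.2 want 109
side ob 137 off [-1.6 -2.4] r 15.1 z 135.1 want 137
side os 43 off [-0.4 -2. ] r 11.8 z 94.2 want 97
t 42.77 p [389.4 -70.9 279.7] gap 0.998 F [ 0.4  0.7 -0.3] q6 -0.48
[[-0.002, 1.0, -0.001], [1.0, 0.002, 0.001], [0.001, -0.001, -1.0]]
```

```bash
python3 -c "
import cv2,numpy as np
a=cv2.imread('pics/end_top.png')[:,:400];b=cv2.imread('pics/end_side.png')[:,100:500]
cv2.imwrite('pics/end.png',np.hstack([a,b]))"
```

```text
(no output)
```

View pics/end.png

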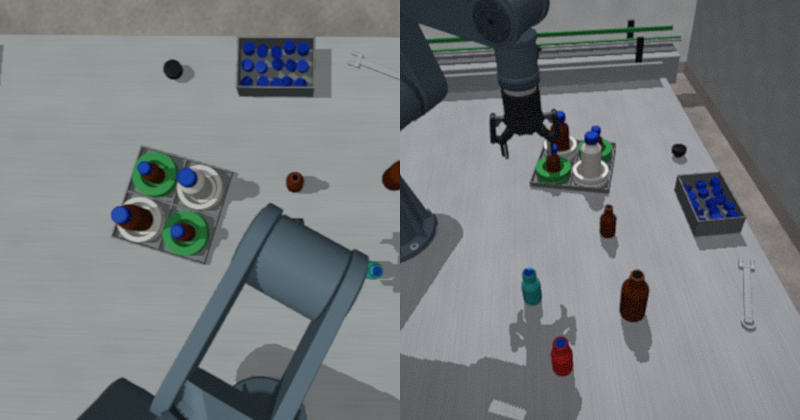

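The picture shows all four capped bottles upright and centred in the right pucks (top view: 121,217; 187,178; 145,168; 179,231). The open bottles and decoys have not moved, and the arm is clear. Handing in.

```bash
python3 -c "
from workcell import arm
print(arm.close_job())"
```

```text
the job is handed in; nothing more can be done
None
```

All four capped bottles are in pucks of their size, and I handed the job in at about 43 s of the 106 s allowed; no verdict was reported. The big amber and big white are in the white pucks, the two small ambers in the green pucks. Each was gripped by its cap and lowered until the wrist force reversed at the pocket floor, then released.

**Last checks, top view:** each cap is within 1.5 mm of its puck's centre in x and y. Cap tops are within 0.7 mm of the seated height (149, 161, 109 and 109 mm). The open bottles moved less than 1 mm, and the gripper was clear, holding nothing.

**What disagreed:** the side view reads heights 2–3 mm low, much as it did for the table and bottles at the start. It also put one small cap 8 mm off in x, but the gripper hid most of that cap (16 pixels visible), so I went by the top view.

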